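# Fit the bezel ring and knob of the fume extractor and hold the knob down

### The arm

A 7-joint arm with a two-finger parallel gripper is mounted at the origin on the work surface. World frame = base frame: x ahead of the robot, y to its left, z up, the work surface at z = 0. Lengths are in m, angles in rad, forces in N, time in s.
With the tool pointing down it reaches from about 0.4 to 0.875 m from the base axis. Payload 19.3 kg.
Tool frame: the origin (TCP) lies at the very end of the fingers, on their centre line; the grasp point (between the pads) lies bot.tcp_to_grasp behind it (bot.tcp_to_grasp is the distance from the TCP to the grasp point, in m); z points along the fingers, y is the direction in which the jaws open and shut (so a half turn about z gives the same grasp; the last joint's range is limited). The gripper opens to 85 mm and grips with 20 to 120 N. Pads are 22 mm wide; open, the fingers measure 114 mm over their backs; the gripper's body (76 mm by 85 mm) begins 54 mm behind the grasp point. The pads swing forward as they close: fully open they stand 13 mm farther back than shut.
Start: joints at [1.031, 0.521, -0.036, 1.599, 0.021, 1.021, -0.113], TCP at [0.283, -0.557, 0.231] pointing down, gripper open.
Joint ranges: [-2.91, 2.91], [-0.3, 2.13], [-1.5, 1.42], [0.17, 2.43], [-1.26, 4.41], [0.16, 1.93], [-2.52, 2.52]. Speed limits (rad/s): [1.89, 1.89, 2.39, 2.39, 3.01, 3.01, 3.01].

### API

Orientations are given as [roll, pitch, yaw] about the fixed x, y, z axes, in that order (R = Rz(yaw) Ry(pitch) Rx(roll)).
In Python, from workcell import bot gives the robot as it stands.
- The arm moves only by the tool servo_tool, never from a script. Its argument "targets" is a list of rows, each a list of 2 entries, a list of its own where there are three numbers: the shift along the tool's x, y, z in units of 0.05 m (1.0 is 0.05 m), then the turn about the tool's z in units of 5 degrees (1.0 is 5 degrees). A call has 1 to 12 rows; each row shifts and turns the commanded pose from where the row before left it, along the tool's axes as they then stand; what a row does not reach is not made up. A row lasts 1/8 s, in which the tool goes at most 62.5 mm and 10.7 degrees, less where a joint would pass 70% of its speed; a pose out of reach is approached as far as the arm can. A call with a number of a shift or a turn outside -1 to 1 is refused whole. A call with a gripper value outside its range is refused whole. "gripper" is the opening, from -1 (shut) to 1 (fully open), so that 0 is half open, set as the call begins (left out, the last holds). The fingers move at their own pace and stop on an object; "newtons" is the grip in N (left out, the last holds). Time passes only in rows, so rows that do not move let the fingers close. It gives the time, the measured TCP pose, the force and the opening at its end, in the units of the state.
- bot.observe(): the state, without advancing time (a new reading comes with each control period).
- bot.grab_frame(name): name is "scene" or "top" or "wrist"; returns the picture (480x640x3 uint8, blue, green, red); there is no depth.
- bot.get_calibration(name): a dict with "fx", "fy", "cx", "cy" (pixels), "pose" (4x4, takes a point from camera to world coordinates). Camera axes: x right, y up, looking along -z (the intrinsics and any distortion apply to the point x, -y, -z); pixel columns grow to the right and rows downward; lengths in m; the calibration is good to about 2 mm. A picture is of the moment at which its call begins: read the wrist's pose just before it. get_calibration takes no time and is no camera call; for the wrist camera it gives the pose at the moment of the call.
- bot.job_done(): hands the job in, once; it reports no verdict.
The state is a dict: "clock": time; "qpos": joint angles; "qd": joint speeds; "joint_efforts": joint torques, N m; "position": TCP position; "tool_rot": TCP orientation; "force": force on the tool from outside, world axes, zero at the start; "moment": the same for the moment, N m; "grip_width": finger opening in m.
Only numpy, scipy, OpenCV 4.12 (cv2) and the standard library are available. Lean on these libraries where they do the work, as an engineer would, in place of code of your own. Each camera call takes 0.05 s, during which the arm holds its last target.

### The job

Put the extractor control back together: first set the orange bezel ring flat on the raised collar of the control, around the shaft, and let go of it. Then turn the black knob so that its keyed bore matches the D-shaped shaft, slide it fully home, and press knob and shaft down to the bottom of the spring travel; finish while still holding the knob pressed down, with the ring still seated. Leave the jar, the screwdriver and the parts tray where they are.

Things in the scene. Friction and masses are not known exactly. Their poses are not given: they have to be found in the camera images.
- ring_center (a point): (mm) Orange plastic bezel ring, loose, lying flat on the bench: outer diameter 52, bore diameter 34, 14 high, 40 g. The point is on its axis at half height (7 above its underside); z along the axis. Which way round it lies does not matter.
- knob_center (a point): (mm) Black bar knob, 70 g, loose, bore down: 24 wide (y; flat sides from x -25 to 17), 40 high, x from -25 to a nose at +27. Point on the bore axis at half height, 20 above the underside; x to the nose, z up. Yellow line on top, axis to nose. The D-bore, 16 in diameter and 20 deep from below, ends at this point; its flat is on the nose side (+x), 3.5 from the axis.
- shaft_tip (a point): (mm) Top end, on the axis, of the upright steel D-shaft: diameter 14, flat 2.5 from the axis on this point's +x side, z up, top 3 tapered. The flat is yellow; yellow marks on flange and spigot show its side. It does not turn. The knob goes on only with its x within 8 degrees of this x (1 of radial play); fully home, knob_center and this point coincide. Tip 48 above the seat, sinks with it.
- shaft (a joint): How far the shaft is pressed down, in m: 0 released, 0.006 at the bottom stop. The spring needs about 4 N to start and 9 N at the bottom and pushes back up when let go; the knob's weight alone does not press it.
- seat (a point): (mm) Centre of the top of the fixed aluminium collar around the shaft, where the ring's underside rests; z up. Collar diameter 40, top 20 above the grey box's lid. From it a spigot of diameter 30 rises 8, bevelled; the ring goes over it with 2 of play all round and overhangs the collar by 6. Flange at the collar's foot: diameter 72. A knob pressed right down stays 8 above the seated ring.
- box: (mm) Grey control box, fixed: 180 (x) by 240 (y) by 70 high; origin at the centre of its underside, on the bench.
- jar: (mm) Bystander: small glass jar with blue cap, diameter 52, 75 high, loose; origin at the centre of its underside.
- screwdriver: (mm) Bystander: green-handled screwdriver lying loose on the bench between robot and box, about 200 long along its x; origin at its underside near the middle.
- tray: (mm) Bystander: blue open parts tray 80 (x) by 100 (y) by 28 high, loose; origin at the centre of its underside.
Not all that is in view belongs to the job. Of the things that look like the part that bears knob_center, take the one that is farthest to the robot's left at the start.

How it is judged:
By the outcome, as a careful person would: the job done as asked, in the order asked, and still so for the second after the job is handed in, while the arm keeps its last pose, push and grip.
It also fails if it takes over 58 s, if anything falls off the work surface, if the arm or the gripper's body presses on something with over 40 N, if the wrist force passes 120 N, or if a joint passes its speed limit or range.

## Working session

There is one attempt and no reset: what is moved stays moved. The work goes in short steps, Python scripts to look and compute and a tool call to move; the robot and the scene stay as the last step left them, time stands still between calls to the robot, and variables do not carry over. Pictures are saved under pics/ and viewed, and the job is handed in when it is done.

Besides the shell and the picture viewer there is one more tool, called after ">>>" by a JSON object that holds its "api" and its "payload". servo_tool: Moves the arm, as the interface text tells. Its arguments: {"type":"object","properties":{"targets":{"type":"array","items":{"type":"array"}},"gripper":{"type":"number"},"newtons":{"type":"number"}},"required":["targets"]}

```bash
mkdir -p pics; ls; python3 - <<'E'
from workcell import bot
import cv2
s=bot.observe()
print(s['clock'],s['position'],s['tool_rot'],s['force'],s['grip_width'],bot.tcp_to_grasp)
for n in ['scene','top','wrist']:
    c=bot.get_calibration(n); f=bot.grab_frame(n); cv2.imwrite(f'pics/a_{n}.png',f); print(n,c)
E
```

```text
pics
0.0 [ 0.28273649 -0.55699417  0.23071129] [-3.14039392e+00  8.22545870e-05  4.69747326e-01] [ 0.31535842  0.17585511 -0.13735465] 0.08525245569377603 0.0187
scene {'fx': 452.9827333518343, 'fy': 452.9827333518343, 'cx': 322.07739410955503, 'cy': 242.7162570361046, 'pose': array([[ 0.8625802 , -0.31333373,  0.39721201,  0.95234422],
       [ 0.5057472 ,  0.51350267, -0.69320616, -0.75839065],
       [ 0.01323545,  0.79883476,  0.60140489,  0.7456415 ],
       [ 0.        ,  0.        ,  0.        ,  1.        ]])}
top {'fx': 598.8117895681504, 'fy': 598.8117895681504, 'cx': 323.00279518715996, 'cy': 242.84629785480942, 'pose': array([[ 0.02828951,  0.99635186, -0.08051506,  0.41140015],
       [-0.99935784,  0.02641874, -0.02420645, -0.04141312],
       [-0.02199104,  0.08114815,  0.99645942,  1.57276481],
       [ 0.        ,  0.        ,  0.        ,  1.        ]])}
wrist {'fx': 387.7102347727128, 'fy': 387.7102347727128, 'cx': 317.51075089783654, 'cy': 236.96685698281294, 'pose': array([[ 4.53021926e-01,  8.58019412e-01,  2.42020293e-01,
         3.44727462e-01],
       [-8.91499232e-01,  4.36162090e-01,  1.22440804e-01,
        -5.26141672e-01],
       [-5.03490375e-04, -2.71229274e-01,  9.62514637e-01,
         3.72378445e-01],
       [ 0.00000000e+00,  0.00000000e+00,  0.00000000e+00,
         1.00000000e+00]])}
```

View pics/a_scene.png

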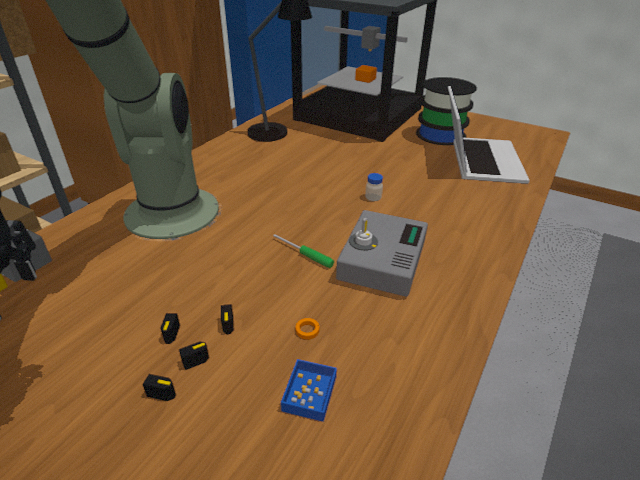

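View pics/a_top.png

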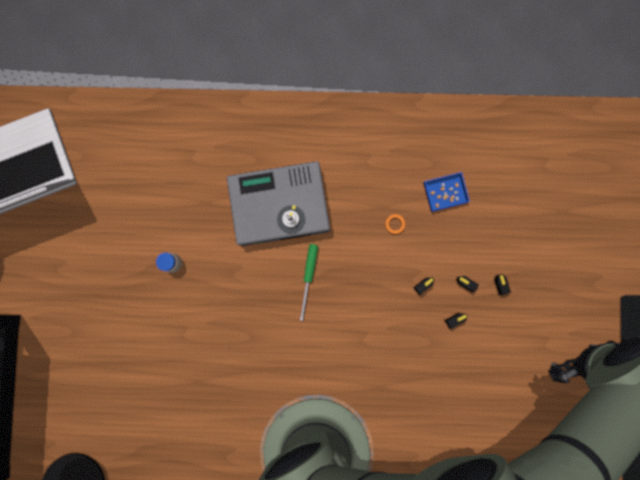

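View pics/a_wrist.png

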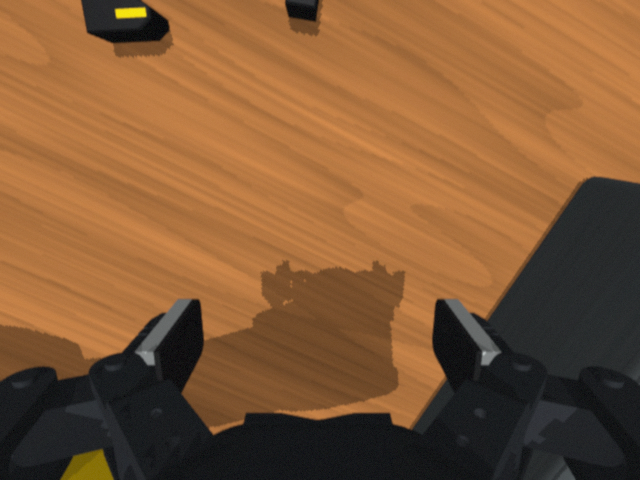

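Top view: four knob look-alikes at (424,286), (467,284), (502,285) and (456,320). In this view columns grow toward -y, so (424,286) is farthest to the robot's left. I'll confirm with enlarged crops.

```bash
cat > h.py <<'E'
import numpy as np, cv2
from workcell import bot
def ray(cal,u,v):
    P=np.array(cal['pose']); d=np.array([(u-cal['cx'])/cal['fx'],-(v-cal['cy'])/cal['fy'],-1.0])
    return P[:3,3],P[:3,:3]@d
def at_z(cal,u,v,z):
    o,d=ray(cal,u,v); return o+d*(z-o[2])/d[2]
def proj(cal,p):
    P=np.array(cal['pose']); q=P[:3,:3].T@(np.asarray(p)-P[:3,3]); return np.array([cal['cx']-cal['fx']*q[0]/q[2],cal['cy']+cal['fy']*q[1]/q[2]])
def tri(l):
    A=np.zeros((3,3));b=np.zeros(3)
    for cal,u,v in l:
        o,d=ray(cal,u,v);d=d/np.linalg.norm(d);M=np.eye(3)-np.outer(d,d);A+=M;b+=M@o
    return np.linalg.solve(A,b)
E
python3 - <<'E'
from h import *
t=cv2.imread('pics/a_top.png');s=cv2.imread('pics/a_scene.png')
a=cv2.resize(t[265:335,400:520],None,fx=6,fy=6,interpolation=cv2.INTER_CUBIC)
cv2.imwrite('pics/b_knobs.png',a)
b=cv2.resize(t[150:250,220:340],None,fx=6,fy=6,interpolation=cv2.INTER_CUBIC); cv2.imwrite('pics/b_box.png',b)
c=cv2.resize(s[200:300,320:440],None,fx=6,fy=6,interpolation=cv2.INTER_CUBIC); cv2.imwrite('pics/b_sbox.png',c)
ct=bot.get_calibration('top');cs=bot.get_calibration('scene')
for p in [(424,286),(467,284),(502,285),(456,320)]: print('knob',at_z(ct,*p,.04))
hsv=cv2.cvtColor(t,cv2.COLOR_BGR2HSV); m=cv2.inRange(hsv,(5,180,150),(18,255,255))
m2=np.zeros_like(m);m2[205:245,375:415]=m[205:245,375:415]
cn=max(cv2.findContours(m2,0,1)[0],key=cv2.contourArea);(u,v),r=cv2.minEnclosingCircle(cn);print(u,v,r,at_z(ct,u,v,.007))
hs=cv2.cvtColor(s,cv2.COLOR_BGR2HSV); m=cv2.inRange(hs,(5,200,150),(18,255,255));m2=np.zeros_like(m);m2[310:345,285:330]=m[310:345,285:330]
cn=max(cv2.findContours(m2,0,1)[0],key=cv2.contourArea);(u,v),r=cv2.minEnclosingCircle(cn);print(u,v,r,at_z(cs,u,v,.007))
E
```

```text
knob [ 0.43194404 -0.2642421   0.04      ]
knob [ 0.44007203 -0.37301409  0.04      ]
knob [ 0.44001586 -0.46136902  0.04      ]
knob [ 0.34841646 -0.34614344  0.04      ]
394.8333435058594 223.61111450195312 9.852405548095703 [ 0.59353274 -0.19040654  0.007     ]
307.0 327.0 12.041694641113281 [ 0.59052057 -0.18672458  0.007     ]
```

View pics/b_knobs.png

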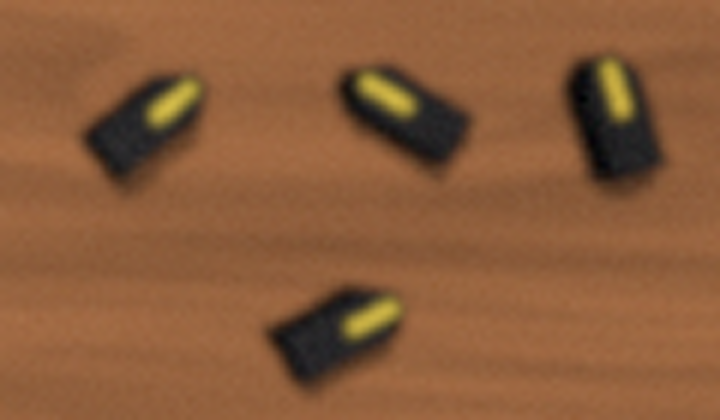

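View pics/b_box.png

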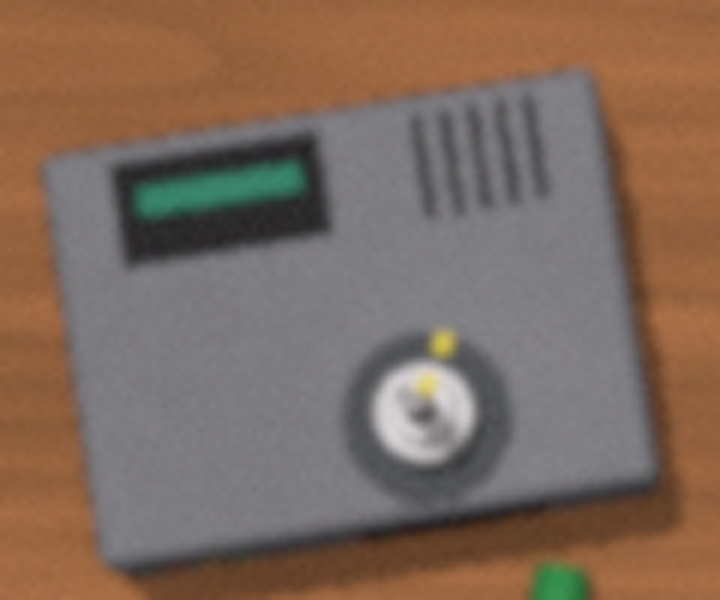

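View pics/b_sbox.png

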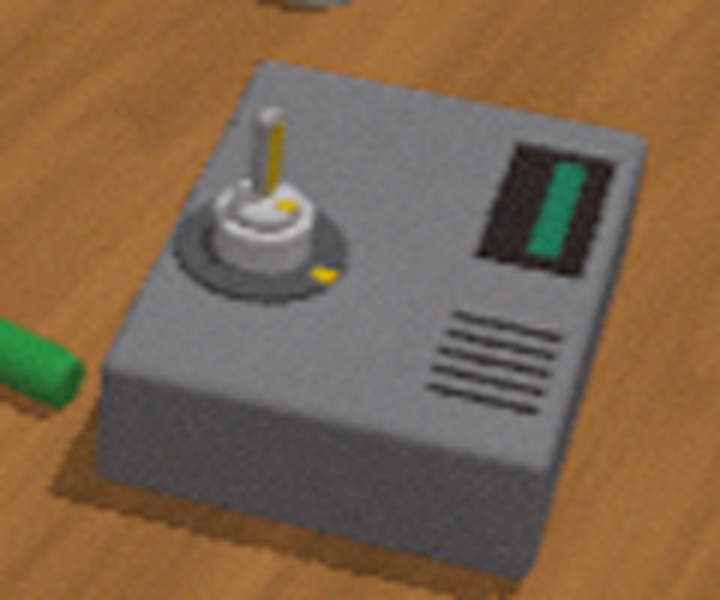

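The crops confirm that the target knob is the leftmost one (top-view crop (145,128), full image (424,286)), with its nose pointing up and right. The flat marks on the shaft point up and slightly right. I'll write a planner for identical rows (shift plus turn) and go above the ring first.

```bash
cat >> h.py <<'E'
def tc(): 
    s=bot.observe(); return s
def plan(goal,yawdeg,n,start=None,nt=None):
    """identical rows: returns shift units and turn units. axes at row start"""
    s=bot.observe(); p=np.array(s['position']) if start is None else np.array(start[0])
    y0=s['tool_rot'][2] if start is None else np.radians(start[1])
    dy=np.radians(yawdeg)-y0; dy=(dy+np.pi)%(2*np.pi)-np.pi
    st=dy/n; A=np.zeros((2,2))
    for k in range(n):
        y=y0+k*st; A+=np.array([[np.cos(y),np.sin(y)],[np.sin(y),-np.cos(y)]])
    d=np.array(goal)-p; a=np.linalg.solve(A,d[:2]); 
    print('n',n,'units',np.round(a/.05,3),round(-d[2]/n/.05,3),'turn',round(-np.degrees(st)/5,3), 'd',d.round(4),'clk',s['clock'])
E
python3 -c "
from h import *
for n in (18,20,24): plan([.592,-.189,.12],115,n)
ct=bot.get_calibration('top'); print(at_z(ct,446,193,.028), at_z(ct,290.8,218.5,.09))"
```

```text
n 18 units [0.56  0.188] 0.123 turn -0.979 d [ 0.3092  0.3681 -0.1109] clk 0.15
n 20 units [0.503 0.171] 0.111 turn -0.881 d [ 0.3092  0.3681 -0.1109] clk 0.15
n 24 units [0.418 0.145] 0.092 turn -0.734 d [ 0.3092  0.3681 -0.1109] clk 0.15
[ 0.67439311 -0.31932278  0.028     ] [0.59002814 0.07670832 0.09      ]
```

>>> {"api": "servo_tool", "payload": {"targets": [[[0.503,0.171,0.05],-0.88],[[0.503,0.171,0.05],-0.88],[[0.503,0.171,0.05],-0.88],[[0.503,0.171,0.05],-0.88],[[0.503,0.171,0.05],-0.88],[[0.503,0.171,0.05],-0.88],[[0.503,0.171,0.05],-0.88],[[0.503,0.171,0.05],-0.88],[[0.503,0.171,0.05],-0.88],[[0.503,0.171,0.05],-0.88]]}}

```text
clock: 1.4
position: [0.5131, -0.4345, 0.2061]
tool_rot: [-3.142, -0.0, 1.243]
force: [0.2, 1.1, 0.6]
grip_width: 0.0851
```

>>> {"api": "servo_tool", "payload": {"targets": [[[0.503,0.171,0.17],-0.88],[[0.503,0.171,0.17],-0.88],[[0.503,0.171,0.17],-0.88],[[0.503,0.171,0.17],-0.88],[[0.503,0.171,0.17],-0.88],[[0.503,0.171,0.17],-0.88],[[0.503,0.171,0.17],-0.88],[[0.503,0.171,0.17],-0.88],[[0.503,0.171,0.17],-0.88],[[0.503,0.171,0.17],-0.88],[[0,0,0],0]]}}

```text
clock: 2.78
position: [0.5921, -0.1863, 0.1206]
tool_rot: [-3.141, -0.001, 2.012]
force: [-0.6, -1.2, 0.7]
grip_width: 0.0853
```

```bash
python3 - <<'E'
from h import *
c=bot.get_calibration('wrist'); f=bot.grab_frame('wrist'); cv2.imwrite('pics/c_wrist.png',f)
s=bot.observe();print(s['position'],s['tool_rot'],s['qpos'])
hsv=cv2.cvtColor(f,cv2.COLOR_BGR2HSV); m=cv2.inRange(hsv,(5,200,120),(16,255,255))
for cn in cv2.findContours(m,0,1)[0]:
    if cv2.contourArea(cn)>300:
        e=cv2.fitEllipse(cn); (u,v),r=cv2.minEnclosingCircle(cn);print(e,u,v,r,at_z(c,*e[0],.007),at_z(c,*e[0],.014))
E
```

```text
[ 0.59217446 -0.18807456  0.12099507] [-3.14128605e+00 -4.07170357e-04  2.00841515e+00] [ 0.49765177  0.6750574  -0.42714759  1.68534163  0.34905454  0.85798172
  0.36004908]
((316.5455017089844, 237.5997772216797), (75.12507629394531, 75.25462341308594), 102.29936218261719) 316.5377502441406 237.61447143554688 38.38938522338867 [ 0.59360623 -0.18991741  0.007     ] [ 0.5927707  -0.18811744  0.014     ]
```

View pics/c_wrist.png

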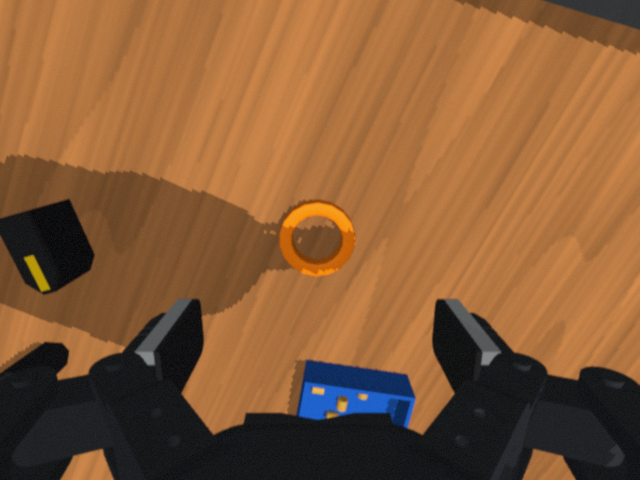

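The wrist view shows the ring at (317,238), the tray at (355,390) and the target knob at (45,245). The ring centre works out at (0.5934, -0.1895), and the top camera agrees. Next I descend on it.

```bash
python3 -c "
from h import *
plan([.5934,-.1893,.003],115,8)"
```

```text
n 8 units [-0.004  0.001] 0.295 turn 0.002 d [ 0.0012 -0.0012 -0.118 ] clk 2.825
```

>>> {"api": "servo_tool", "payload": {"targets": [[[-0.03,0.01,0.4],0],[[0,0,0.5],0],[[0,0,0.5],0],[[0,0,0.4],0],[[0,0,0.3],0],[[0,0,0.2],0],[[0,0,0.06],0],[[0,0,0],0]]}}

```text
clock: 3.82
position: [0.5936, -0.1906, 0.0036]
tool_rot: [3.141, 0.0, 2.006]
force: [0.0, 0.1, -0.2]
grip_width: 0.0852
```

>>> {"api": "servo_tool", "payload": {"targets": [[[0,0,0],0],[[0,0,0],0],[[0,0,0],0],[[0,0,0],0],[[0,0,0],0],[[0,0,0],0]], "gripper": -0.3, "newtons": 30}}

```text
clock: 4.58
position: [0.5936, -0.1907, 0.0039]
tool_rot: [3.141, 0.001, 2.006]
force: [-1.1, 0.4, 5.8]
grip_width: 0.0496
```

```bash
python3 - <<'E'
from h import *
f=bot.grab_frame('wrist'); cv2.imwrite('pics/d_wrist.png',f)
s=bot.observe();print(s['clock'],s['position'],s['force'],s['grip_width'])
E
```

```text
4.625 [ 0.5935939  -0.19066394  0.00385447] [-1.26479712  1.03543859  5.88452907] 0.049426014895965965
```

View pics/d_wrist.png

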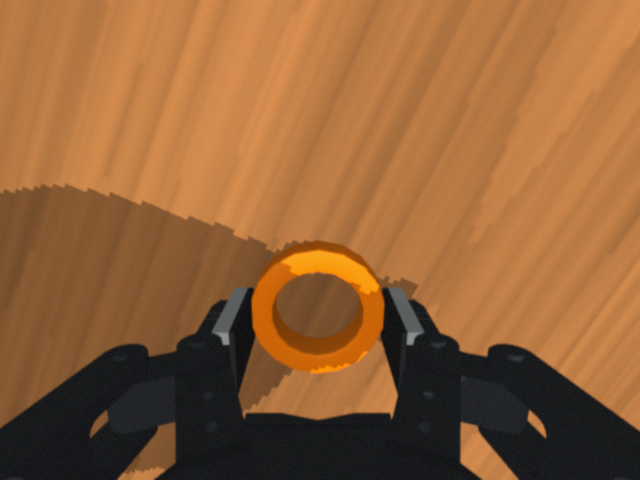

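>>> {"api": "servo_tool", "payload": {"targets": [[[0,0,-0.2],0],[[0,0,-0.6],0],[[0,0,-0.8],0],[[0,0,-0.8],0],[[0,0,-0.6],0],[[0,0,-0.4],0],[[0,0,0],0]]}}

```text
clock: 5.5
position: [0.5939, -0.1907, 0.1746]
tool_rot: [3.14, 0.001, 2.005]
force: [-0.3, 0.5, -0.9]
grip_width: 0.0496
```

```bash
python3 - <<'E'
from h import *
c=bot.get_calibration('wrist'); s=bot.observe();f=bot.grab_frame('wrist'); cv2.imwrite('pics/e_wrist.png',f)
print(s['clock'],s['position'],s['force'],s['grip_width'])
p=s['position']
print('tcp px',proj(c,p), 'tcp+14',proj(c,np.array(p)+[0,0,.014]))
hsv=cv2.cvtColor(f,cv2.COLOR_BGR2HSV); m=cv2.inRange(hsv,(5,200,90),(16,255,255));m[:, :200]=0;m[:,440:]=0
cn=max(cv2.findContours(m,0,1)[0],key=cv2.contourArea);e=cv2.fitEllipse(cn);print(e,cv2.boundingRect(cn))
y=s['tool_rot'][2]
for z in (-.003,.004,.011):
    q=at_z(c,*e[0],p[2]+z)-p; print(z,q, 'tool', q[0]*np.cos(y)+q[1]*np.sin(y), q[0]*np.sin(y)-q[1]*np.cos(y))
E
```

```text
5.5 [ 0.59386597 -0.19072687  0.17460842] [-0.33964939  0.51756789 -0.90746716] 0.04956229519386479
tcp px [316.44556851 305.64926667] tcp+14 [316.43947989 322.69651753]
((317.1326904296875, 306.2574768066406), (128.26023864746094, 133.3888397216797), 80.00370025634766) (251, 241, 134, 131)
-0.003 [ 0.00098273 -0.00145308 -0.003     ] tool -0.0017318017296438022 0.0002794010124133638
0.004 [-0.00046724  0.00164326  0.004     ] tool 0.0016872068650027106 0.0002682405382723853
0.011 [-0.00191722  0.0047396   0.011     ] tool 0.005106215459649199 0.0002570800641313951
```

View pics/e_wrist.png

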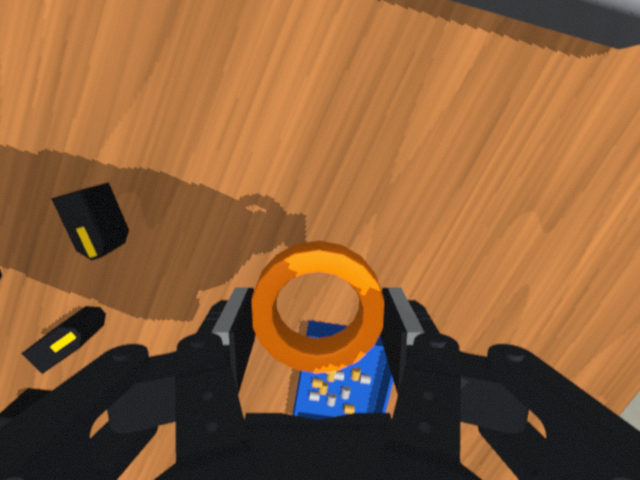

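```bash
python3 -c "
from h import *
plan([.624,.004,.185],115,7)
ct=bot.get_calibration('top');cs=bot.get_calibration('scene')
p=tri([(ct,290.8,218.5),(cs,365,218.7)]);print(p,proj(ct,[.59,.077,.138]),proj(ct,[.59,.077,.09]))"
```

```text
n 7 units [0.467 0.314] -0.033 turn -0.003 d [0.0307 0.1946 0.0117] clk 5.55
[0.58779559 0.07484066 0.13872941] [289.17779313 216.09170774] [290.68300957 218.50822187]
```

>>> {"api": "servo_tool", "payload": {"targets": [[[0.467,0.314,-0.033],0],[[0.467,0.314,-0.033],0],[[0.467,0.314,-0.033],0],[[0.467,0.314,-0.033],0],[[0.467,0.314,-0.033],0],[[0.467,0.314,-0.033],0],[[0.467,0.314,-0.033],0],[[0,0,0],0],[[0,0,0],0]]}}

```text
clock: 6.68
position: [0.6237, 0.0034, 0.1838]
tool_rot: [-3.14, -0.0, 2.005]
force: [-0.3, -0.3, -0.0]
grip_width: 0.0493
```

```bash
python3 - <<'E'
from h import *
c=bot.get_calibration('wrist'); s=bot.observe();f=bot.grab_frame('wrist'); cv2.imwrite('pics/f_wrist.png',f)
np.savez('f_cal.npz',**c)
print(s['clock'],s['position'],s['tool_rot'],s['grip_width'])
E
```

```text
6.675 [0.6237161  0.00338792 0.18378163] [-3.13992349e+00 -3.08105696e-04  2.00544996e+00] 0.049335607007329564
```

View pics/f_wrist.png

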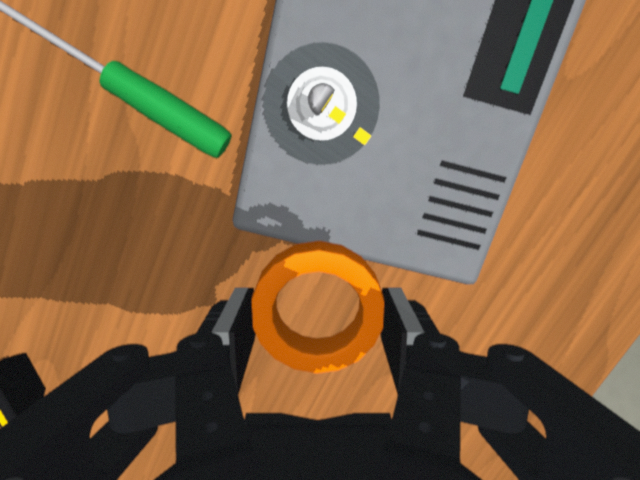

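```bash
python3 - <<'E'
from h import *
c=dict(np.load('f_cal.npz')); f=cv2.imread('pics/f_wrist.png')
cv2.imwrite('pics/f_crop.png',cv2.resize(f[35:175,250:395],None,fx=5.5,fy=4.2 and 4.2,interpolation=cv2.INTER_CUBIC) if 0 else cv2.resize(f[35:175,250:395],None,fx=4.2,fy=4.2,interpolation=cv2.INTER_CUBIC))
g=cv2.cvtColor(f,cv2.COLOR_BGR2GRAY); hsv=cv2.cvtColor(f,cv2.COLOR_BGR2HSV)
# flange dark
m=cv2.inRange(g,60,105); mm=np.zeros_like(m); mm[35:170,255:390]=m[35:170,255:390]
mm=cv2.morphologyEx(mm,cv2.MORPH_OPEN,np.ones((3,3)))
cn=max(cv2.findContours(mm,0,1)[0],key=cv2.contourArea);e=cv2.fitEllipse(cv2.convexHull(cn));print('flange',e,at_z(c,*e[0],.07), proj(c,[.59,.077,.07]))
# white
m=cv2.inRange(g,190,255); mm=np.zeros_like(m); mm[60:150,280:365]=m[60:150,280:365]
cn=max(cv2.findContours(mm,0,1)[0],key=cv2.contourArea);e=cv2.fitEllipse(cv2.convexHull(cn));print('collar',e,at_z(c,*e[0],.09))
# yellow
m=cv2.inRange(hsv,(22,150,120),(35,255,255));m[200:]=0
n,l,st,ce=cv2.connectedComponentsWithStats(m)
for i in range(1,n): print(st[i],ce[i],at_z(c,*ce[i],.071),at_z(c,*ce[i],.098))
E
```

```text
flange ((308.65313720703125, 118.2047119140625), (76.70960235595703, 111.60333251953125), 130.44297790527344) [0.58776555 0.06838451 0.07      ] [317.63394204 106.71224084]
collar ((321.53460693359375, 103.04866790771484), (69.0430679321289, 73.26354217529297), 179.69192504882812) [0.59160417 0.07888225 0.09      ]
[125  65   1   1   1] [125.  65.] [0.47403552 0.04951189 0.071     ] [0.48690323 0.05124342 0.098     ]
[330  97   1   1   1] [330.  97.] [0.59455509 0.08535201 0.071     ] [0.59463183 0.08327976 0.098     ]
[328  99   2   2   2] [328.5  99.5] [0.59433942 0.08364082 0.071     ] [0.59443904 0.08175018 0.098     ]
[326 102   2   2   2] [326.5 102.5] [0.59396704 0.08152754 0.071     ] [0.59410619 0.07986119 0.098     ]
[324 105   2   2   2] [324.5 105.5] [0.59359318 0.07940581 0.071     ] [0.593772   0.07796464 0.098     ]
[329 107  16  16 143] [336.86013986 114.52447552] [0.60289103 0.07781963 0.071     ] [0.60208306 0.0765468  0.098     ]
[322 108   2   2   2] [322.5 108.5] [0.59321781 0.07727556 0.071     ] [0.59343647 0.07606048 0.098     ]
[354 128  16  16 159] [361.67295597 135.63522013] [0.62272429 0.07293603 0.071     ] [0.61981137 0.07218151 0.098     ]
```

View pics/f_crop.png

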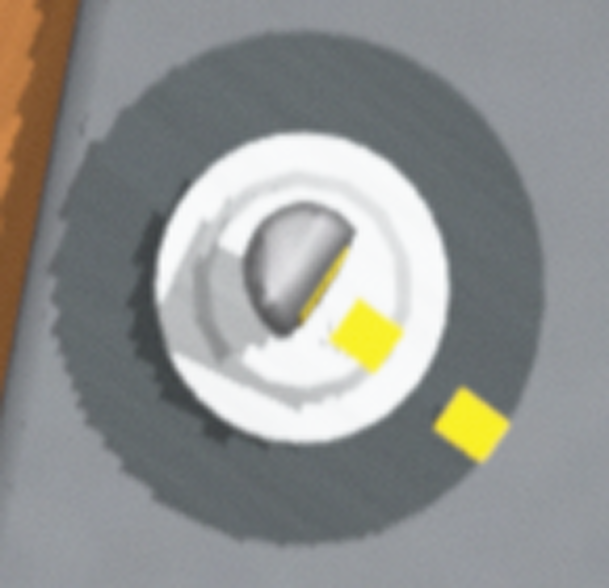

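```bash
python3 - <<'E'
from h import *
c=dict(np.load('f_cal.npz'))
print(at_z(c,321.4,103.4,.07),at_z(c,321.4,103.4,.074),at_z(c,321.7,103.1,.09))
C=at_z(c,321.7,103.1,.09)
# tip: top silhouettes
for uv,z in (((361.7,135.6),.072),((361.7,135.6),.075),((336.9,114.5),.098)):
    q=at_z(c,*uv,z)-C; print(z,q,np.hypot(q[0],q[1]),np.degrees(np.arctan2(q[1],q[0])))
# predicted tip circle px
for z in (.138,): print(proj(c,[C[0],C[1],z]), (proj(c,[C[0],C[1],z])-[250,35])*4.2)
# flat edge direction on tip: crop (353,230)->(300,325)
a=at_z(c,353/4.2+250,230/4.2+35,.136);b=at_z(c,300/4.2+250,325/4.2+35,.136);d=b-a;print('flat edge heading-> normal',np.degrees(np.arctan2(d[1],d[0]))+90, (a+b)/2)
E
```

```text
[0.59130386 0.07976817 0.07      ] [0.5913661  0.07954983 0.074     ] [0.59170223 0.07889702 0.09      ]
0.072 [ 0.03091999 -0.00596247 -0.018     ] 0.031489633074620285 -10.914674241093682
0.075 [ 0.03059627 -0.00604661 -0.015     ] 0.031188027975197607 -11.17907780699076
0.098 [ 0.01039538 -0.00232905  0.008     ] 0.010653097190558953 -12.628350508759722
[322.73143632  96.78586277] [305.47203256 259.50062364]
flat edge heading-> normal -5.310504191089805 [0.59454987 0.07827875 0.136     ]
```

```bash
python3 - <<'E'
from h import *
from scipy.optimize import least_squares
c=dict(np.load('f_cal.npz')); f=cv2.imread('pics/f_wrist.png')
hsv=cv2.cvtColor(f,cv2.COLOR_BGR2HSV); m=cv2.inRange(hsv,(5,200,90),(16,255,255));m[:, :200]=0;m[:,440:]=0;m[:230]=0
cs,_=cv2.findContours(m,cv2.RETR_CCOMP,1)
cs=sorted(cs,key=cv2.contourArea)[::-1][:2]
for k in cs: print(cv2.boundingRect(k),cv2.contourArea(k))
p=np.array([.6237161,.00338792,.18378163]);y=2.00545
X=np.array([np.cos(y),np.sin(y),0]);Y=np.array([np.sin(y),-np.cos(y),0])
a=np.linspace(0,2*np.pi,60)
def model(q):
    o=p+X*q[0]+Y*q[1]+np.array([0,0,q[2]])
    pts=[proj(c,o+[.026*np.cos(t),.026*np.sin(t),z]) for t in a for z in(-.007,.007)]
    h=cv2.convexHull(np.float32(pts))[:,0]; return h
def box(h): return np.array([h[:,0].min(),h[:,0].max(),h[:,1].min(),h[:,1].max()])
o=cs[0][:,0]; tgt=box(o)+[-.0,1,0,1]
r=least_squares(lambda q:box(model(q))-tgt,[.001,0,.004],diff_step=1e-2,x_scale=.001)
print(tgt,r.x,r.fun)
E
```

```text
(251, 242, 134, 131) 13577.5
(275, 271, 86, 69) 4393.5
[251. 385. 242. 373.] [-0.0021518   0.00064707 -0.00260775] [ 0.35160828 -0.35110474 -0.37168884  0.3732605 ]
```

```bash
python3 - <<'E'
from h import *
c=dict(np.load('f_cal.npz'))
p=np.array([.6237161,.00338792,.18378163]);y=2.00545
X=np.array([np.cos(y),np.sin(y),0]);Y=np.array([np.sin(y),-np.cos(y),0])
a=np.linspace(0,2*np.pi,90)
for z in (-.0026,.0035):
  for x in (-.002,0,.0013,.003):
    o=p+X*x+np.array([0,0,z])
    P=lambda r,zz:np.array([proj(c,o+[r*np.cos(t),r*np.sin(t),zz]) for t in a])
    h=np.vstack([P(.026,.007),P(.026,-.007)]); i=P(.017,.007); j=P(.017,-.007)
    # hole = intersection: rows
    print(z,x,'outer',h.min(0).round(1),h.max(0).round(1),'topbore',i.min(0).round(1),i.max(0).round(1),'botbore',j.min(0).round(1),j.max(0).round(1))
f=cv2.imread('pics/f_wrist.png'); cv2.imwrite('pics/f_ring.png',cv2.resize(f[230:385,210:425],None,fx=3.6,fy=3.6,interpolation=cv2.INTER_CUBIC))
E
```

```text
-0.0026 -0.002 outer [249.7 241.3] [383.1 373.1] topbore [272.8 274.6] [360.  353.7] botbore [276.5 262.2] [356.5 335.7]
-0.0026 0 outer [249.4 236.6] [383.3 368.8] topbore [272.6 269.6] [360.1 349.3] botbore [276.3 257.6] [356.6 331.6]
-0.0026 0.0013 outer [249.3 233.5] [383.5 366.1] topbore [272.5 266.4] [360.2 346.4] botbore [276.2 254.6] [356.7 328.9]
-0.0026 0.003 outer [249.  229.4] [383.7 362.4] topbore [272.4 262.1] [360.3 342.7] botbore [276.1 250.7] [356.8 325.4]
0.0035 -0.002 outer [246.9 245.7] [385.7 382.6] topbore [271.  280.7] [361.7 362.6] botbore [274.9 267.3] [357.9 343.2]
0.0035 0 outer [246.6 240.8] [386.  378.2] topbore [270.8 275.6] [361.8 358. ] botbore [274.8 262.6] [358.1 338.9]
0.0035 0.0013 outer [246.5 237.6] [386.2 375.3] topbore [270.7 272.2] [361.9 355.1] botbore [274.7 259.5] [358.2 336.2]
0.0035 0.003 outer [246.2 233.4] [386.4 371.5] topbore [270.5 267.8] [362.1 351.2] botbore [274.6 255.4] [358.3 332.6]
```

View pics/f_ring.png

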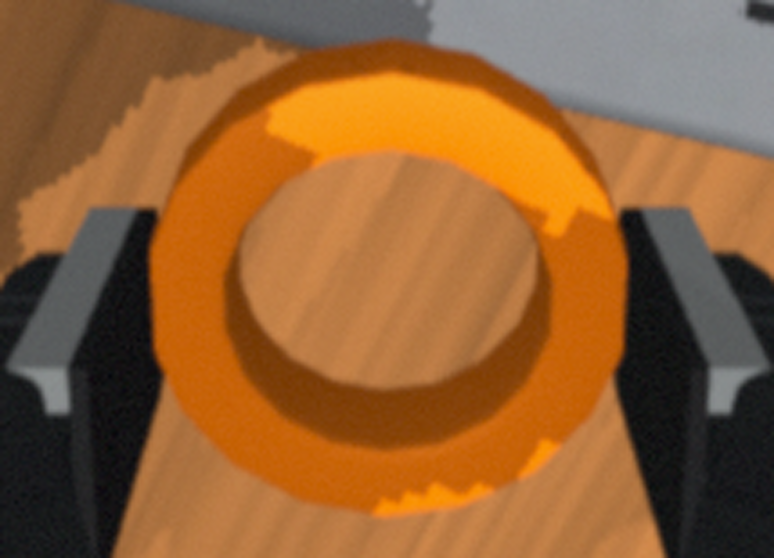

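Collar centre from the wrist view is about (321.7,103.1) px, which gives (0.5917, 0.0789). The flat faces about -11.5°. The ring sits about +1.2 mm in tool x from the TCP. Next I move above the shaft.

```bash
python3 -c "
from h import *
plan([.5916,.0775,.165],115,4)"
```

```text
n 4 units [0.405 0.011] 0.095 turn -0.006 d [-0.0322  0.0744 -0.019 ] clk 6.725
```

>>> {"api": "servo_tool", "payload": {"targets": [[[0.405,0.011,0.08],0],[[0.405,0.011,0.1],0],[[0.405,0.011,0.1],0],[[0.405,0.011,0.1],0],[[0,0,0],0],[[0,0,0],0]]}}

```text
clock: 7.48
position: [0.5921, 0.0783, 0.1659]
tool_rot: [-3.142, 0.0, 2.006]
force: [-0.1, -1.0, -1.3]
grip_width: 0.0495
```

```bash
python3 - <<'E'
from h import *
c=bot.get_calibration('wrist'); s=bot.observe();f=bot.grab_frame('wrist'); cv2.imwrite('pics/g_wrist.png',f)
np.savez('g_cal.npz',**c)
print(s['clock'],s['position'],s['tool_rot'],s['grip_width'])
print(proj(c,[.5917,.0789,.138]),proj(c,[.5917,.0789,.09]))
cv2.imwrite('pics/g_crop.png',cv2.resize(f[230:385,210:425],None,fx=3.6,fy=3.6,interpolation=cv2.INTER_CUBIC))
E
```

```text
7.475 [0.59207218 0.07825486 0.16585922] [-3.14155366e+00  3.13616741e-04  2.00573590e+00] 0.04945042452603267
[316.43206195 277.79845262] [316.57048146 247.21753087]
```

View pics/g_crop.png

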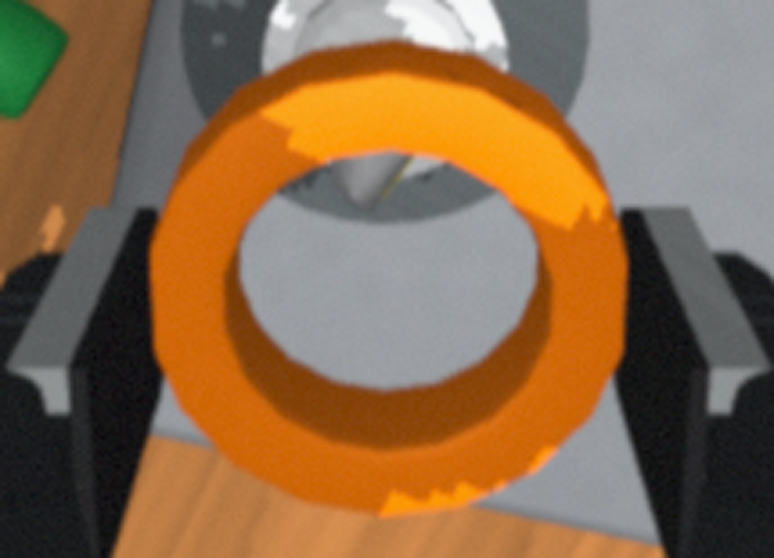

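```bash
python3 - <<'E'
from h import *
c=dict(np.load('g_cal.npz'))
C=np.array([.5917,.0789,0]);y=2.0057
a=np.linspace(0,2*np.pi,180);
for z in (.070,.073):
    q=np.array([proj(c,C+[.036*np.cos(t),.036*np.sin(t),z]) for t in a]);print(z,q.min(0),q.max(0))
q=np.array([proj(c,C+[.020*np.cos(t),.020*np.sin(t),.09]) for t in a]);print('collar',q.min(0),q.max(0))
q=np.array([proj(c,C+[.007*np.cos(t),.007*np.sin(t),.135]) for t in a]);print('shaft',q.min(0),q.max(0))
q=np.array([proj(c,C+[.0055*np.cos(t),.0055*np.sin(t),.138]) for t in a]);print('tip',q.min(0),q.max(0))
E
```

```text
0.07 [260.04378309 181.26355472] [373.1575527  290.10504362]
0.073 [259.36797761 181.93219724] [373.82165535 291.95917823]
collar [282.50668908 213.90621885] [350.62827967 278.96744659]
shaft [301.72726204 261.53604802] [331.15754571 289.0549888 ]
tip [304.68608327 266.74450441] [328.17706476 288.67039517]
```

View pics/g_wrist.png

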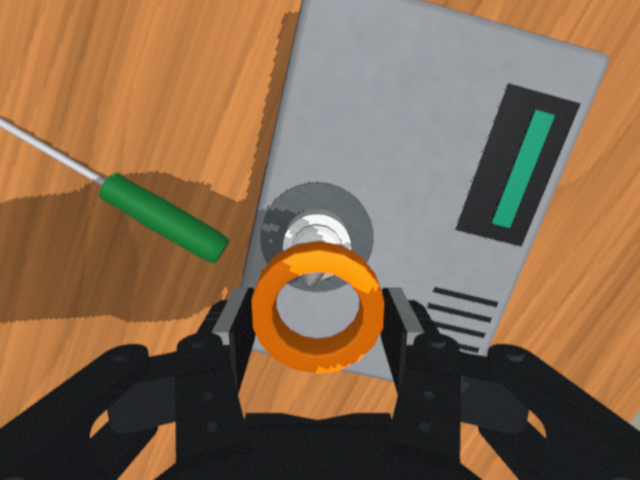

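>>> {"api": "servo_tool", "payload": {"targets": [[[-0.01,0,0.2],0],[[0,0,0.3],0],[[0,0,0.3],0],[[0,0,0.2],0],[[0,0,0],0],[[0,0,0],0]]}}

```text
clock: 8.28
position: [0.5925, 0.078, 0.1161]
tool_rot: [3.141, 0.0, 2.006]
force: [0.7, 0.5, 0.8]
grip_width: 0.0495
```

```bash
python3 - <<'E'
from h import *
c=bot.get_calibration('wrist'); s=bot.observe();f=bot.grab_frame('wrist'); cv2.imwrite('pics/i_wrist.png',f)
np.savez('i_cal.npz',**c)
print(s['clock'],s['position'],s['tool_rot'],s['force'],s['grip_width'])
cv2.imwrite('pics/i_crop.png',cv2.resize(f[205:385,210:425],None,fx=3.3,fy=3.3,interpolation=cv2.INTER_CUBIC))
C=np.array([.5917,.0789,0])
a=np.linspace(0,2*np.pi,180)
for r,z in ((.036,.072),(.007,.135),(.0055,.138)):
    q=np.array([proj(c,C+[r*np.cos(t),r*np.sin(t),z]) for t in a]);print(z,q.min(0),q.max(0))
E
```

```text
8.275 [0.59247554 0.07801873 0.11610959] [3.14120935e+00 3.60018227e-05 2.00565811e+00] [0.70934371 0.47002397 0.78625995] 0.04949662609198368
0.072 [244.9508263  194.99559561] [386.74741165 328.77409946]
0.135 [295.51250988 308.41935808] [335.28310333 344.18295489]
0.138 [299.4041632  316.39548966] [331.32603483 345.00383023]
```

View pics/i_crop.png

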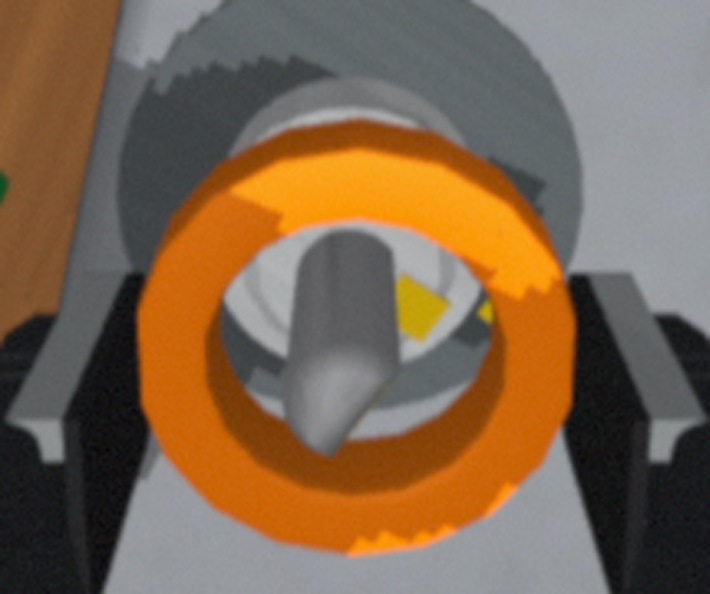

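>>> {"api": "servo_tool", "payload": {"targets": [[[0,-0.016,0.0],0],[[0,0,0.15],0],[[0,0,0.15],0],[[0,0,0.06],0],[[0,0,0.04],0],[[0,0,0.03],0],[[0,0,0],0]]}}

```text
clock: 9.2
position: [0.5916, 0.0776, 0.0943]
tool_rot: [3.142, -0.0, 2.006]
force: [0.9, -0.6, -0.5]
grip_width: 0.0494
```

>>> {"api": "servo_tool", "payload": {"targets": [[[0,0,0.02],0],[[0,0,0.01],0],[[0,0,0],0]]}}

```text
clock: 9.57
position: [0.5917, 0.0776, 0.0938]
tool_rot: [3.141, 0.001, 2.006]
force: [-4.6, -1.0, 16.1]
grip_width: 0.0495
```

```bash
python3 - <<'E'
from h import *
f=bot.grab_frame('wrist'); 
s=bot.observe();print(s['clock'],s['position'],s['force'],s['grip_width'])
cv2.imwrite('pics/j_crop.png',cv2.resize(f[205:385,210:425],None,fx=3.3,fy=3.3,interpolation=cv2.INTER_CUBIC))
E
```

```text
9.625 [0.5917299  0.07764114 0.0938001 ] [-5.28354516 -0.62726409 15.04233104] 0.04973817397063516
```

View pics/j_crop.png

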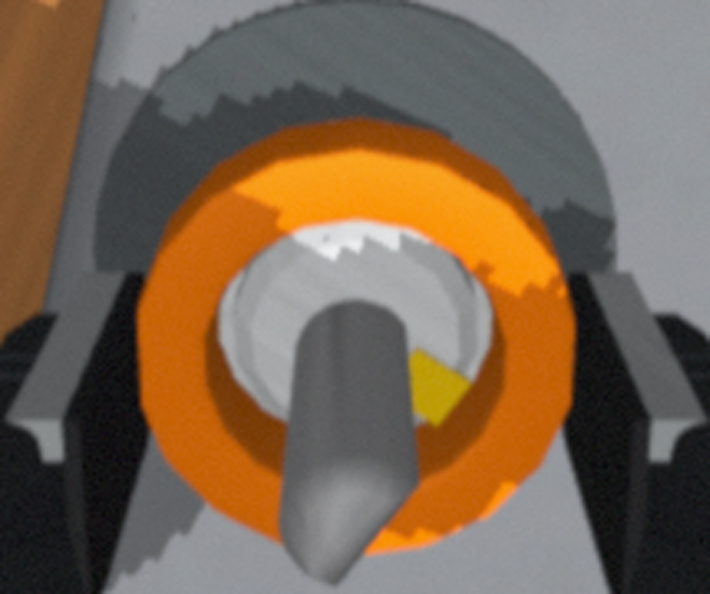

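The ring is around the spigot and in contact at 15 N, at the expected height. Release and lift.

>>> {"api": "servo_tool", "payload": {"targets": [[[0,0,-0.02],0],[[0,0,0],0],[[0,0,0],0],[[0,0,0],0],[[0,0,0],0]], "gripper": 1}}

```text
clock: 10.25
position: [0.5915, 0.0776, 0.0938]
tool_rot: [-3.141, -0.0, 2.006]
force: [0.4, -0.4, -0.0]
grip_width: 0.0854
```

>>> {"api": "servo_tool", "payload": {"targets": [[[0,0,-0.2],0],[[0,0,-0.5],0],[[0,0,-0.8],0],[[0,0,-0.7],0],[[0,0,0],0]]}}

```text
clock: 10.88
position: [0.5928, 0.0779, 0.207]
tool_rot: [3.137, 0.001, 2.005]
force: [0.4, 0.1, -0.3]
grip_width: 0.0854
```

```bash
python3 - <<'E'
from h import *
c=bot.get_calibration('wrist'); s=bot.observe();f=bot.grab_frame('wrist'); cv2.imwrite('pics/k_wrist.png',f)
np.savez('k_cal.npz',**c)
print(s['clock'],s['position'],s['tool_rot'],s['force'],s['grip_width'])
hsv=cv2.cvtColor(f,cv2.COLOR_BGR2HSV); m=cv2.inRange(hsv,(5,200,90),(16,255,255));m[:, :200]=0;m[:,440:]=0
cn=max(cv2.findContours(m,0,1)[0],key=cv2.contourArea);e=cv2.fitEllipse(cv2.convexHull(cn));print(e,cv2.boundingRect(cn),at_z(c,*e[0],.097),at_z(c,*e[0],.104))
cv2.imwrite('pics/k_crop.png',cv2.resize(f[150:350,210:430],None,fx=3,fy=3,interpolation=cv2.INTER_CUBIC))
plan([.432,-.264,.16],129,14)
E
```

```text
10.875 [0.5927562  0.07790891 0.20704966] [3.13715945e+00 1.34739039e-03 2.00544658e+00] [ 0.37110634  0.12953732 -0.26644917] 0.08544106453791031
((314.8889465332031, 231.4808807373047), (75.3673324584961, 76.61615753173828), 97.44300842285156) (277, 194, 77, 76) [0.59164995 0.07853702 0.097     ] [0.59086441 0.08025254 0.104     ]
n 14 units [-0.298 -0.451] 0.065 turn -0.201 d [-0.16   -0.3416 -0.0453] clk 10.925
```

View pics/k_crop.png

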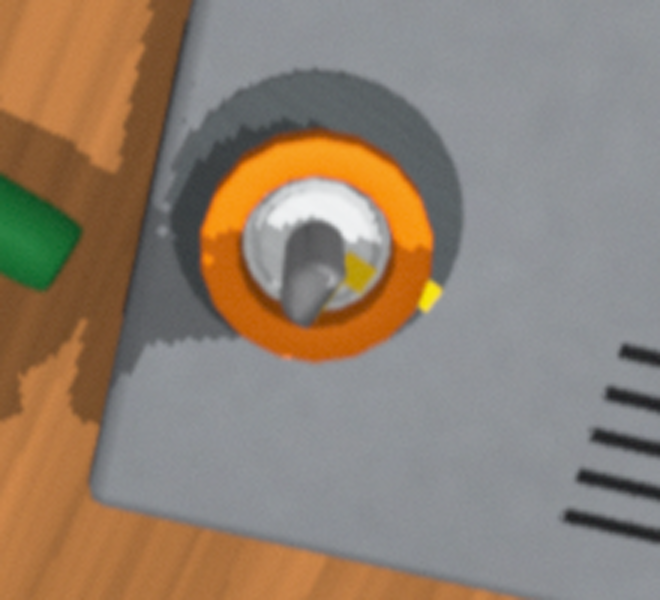

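The ring is seated flat around the spigot (ellipse centre (315,231)), concentric within the play. Next, the knob.

>>> {"api": "servo_tool", "payload": {"targets": [[[-0.298,-0.451,0.02],-0.2],[[-0.298,-0.451,0.02],-0.2],[[-0.298,-0.451,0.06],-0.2],[[-0.298,-0.451,0.06],-0.2],[[-0.298,-0.451,0.06],-0.2],[[-0.298,-0.451,0.08],-0.2],[[-0.298,-0.451,0.1],-0.2],[[-0.298,-0.451,0.1],-0.2],[[-0.298,-0.451,0.1],-0.2],[[-0.298,-0.451,0.1],-0.2],[[-0.298,-0.451,0.1],-0.2],[[-0.298,-0.451,0.1],-0.2]]}}

```text
clock: 12.42
position: [0.4481, -0.2137, 0.1581]
tool_rot: [-3.141, -0.001, 2.216]
force: [0.3, 0.8, -0.1]
grip_width: 0.0853
```

>>> {"api": "servo_tool", "payload": {"targets": [[[-0.298,-0.451,0.1],-0.2],[[-0.298,-0.451,0.1],-0.2],[[0,0,0],0],[[0,0,0],0]], "gripper": 0.3}}

```text
clock: 12.92
position: [0.4312, -0.2635, 0.1486]
tool_rot: [3.141, -0.001, 2.25]
force: [0.0, 1.6, 0.4]
grip_width: 0.0556
```

```bash
python3 - <<'E'
from h import *
c=bot.get_calibration('wrist'); s=bot.observe();f=bot.grab_frame('wrist'); cv2.imwrite('pics/l_wrist.png',f)
np.savez('l_cal.npz',**c)
print(s['clock'],s['position'],s['tool_rot'],s['qpos'],s['grip_width'])
E
```

```text
12.925 [ 0.43122875 -0.26346651  0.14855711] [ 3.14145043e+00 -8.33955754e-04  2.25015717e+00] [ 0.80722784  0.48598471 -0.49410277  1.96989314  0.32515162  0.76389784
  0.80313116] 0.055602233772090656
```

View pics/l_wrist.png

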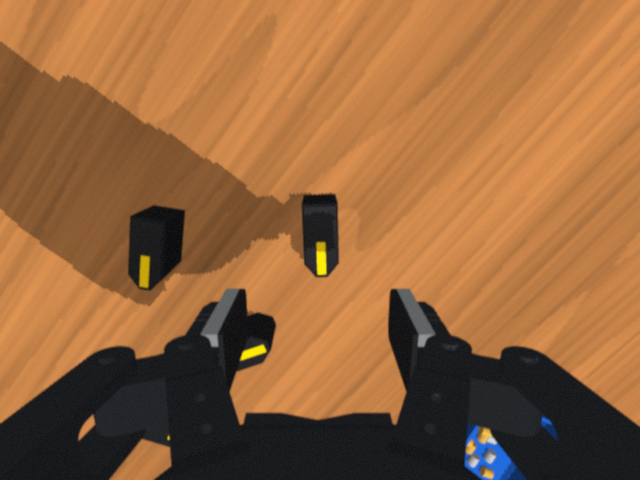

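```bash
python3 - <<'E'
from h import *
c=dict(np.load('l_cal.npz')); f=cv2.imread('pics/l_wrist.png')
hsv=cv2.cvtColor(f,cv2.COLOR_BGR2HSV); m=cv2.inRange(hsv,(20,150,110),(35,255,255))
n,l,st,ce=cv2.connectedComponentsWithStats(m)
for i in range(1,n):
    if st[i][4]>60:
        pts=np.float32(np.argwhere(l==i)[:,::-1]); r=cv2.minAreaRect(pts); print(st[i],r, at_z(c,*r[0],.04))
        if 300<r[0][0]<340:
            b=cv2.boxPoints(r); e=[(b[k]+b[(k+1)%4])/2 for k in range(4)]; e=sorted(e,key=lambda q:q[1]); w=[at_z(c,*e[0],.04),at_z(c,*e[-1],.04)]
            d=w[1]-w[0]; print('line',w,np.linalg.norm(d),np.degrees(np.arctan2(d[1],d[0])))
print(at_z(c,155,245,.04),at_z(c,258,340,.04))
cv2.imwrite('pics/l_crop.png',cv2.resize(f[180:290,270:380],None,fx=5.4,fy=5.4,interpolation=cv2.INTER_CUBIC))
E
```

```text
[316 242  11  34 348] ((321.0, 258.5), (33.0, 10.0), 90.0) [ 0.44439005 -0.27532784  0.04      ]
line [array([ 0.43699828, -0.26622705,  0.04      ]), array([ 0.45196473, -0.28465381,  0.04      ])] 0.023738997580741935 -50.916053606531214
[139 255  11  33 306] ((144.02346801757812, 271.0538635253906), (9.513148307800293, 31.95577049255371), 3.0127875804901123) [ 0.35549779 -0.35882494  0.04      ]
[240 344  27  17 251] ((251.99998474121094, 352.0), (9.486832618713379, 27.828041076660156), 71.56504821777344) [ 0.45064919 -0.36312713  0.04      ]
[479 428  13  14  96] ((483.7500305175781, 434.2500305175781), (9.899494171142578, 12.020814895629883), 45.0) [ 0.63528082 -0.308062    0.04      ]
[ 0.35125814 -0.33818776  0.04      ] [ 0.44818391 -0.35243697  0.04      ]
```

View pics/l_crop.png

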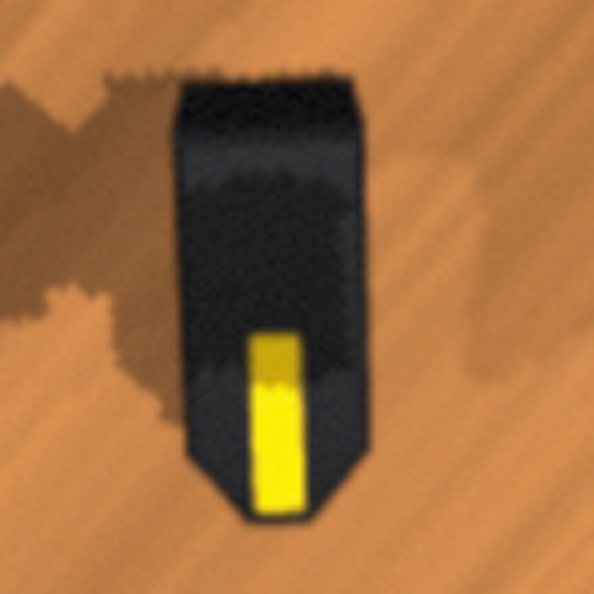

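```bash
python3 - <<'E'
from h import *
c=dict(np.load('l_cal.npz'))
g=lambda u,v,z:at_z(c,u/5.4+270,v/5.4+180,z)
n=g(280,520,.04); s=g(275,331,.04); e=g(280,514,.04); b=g(270,135,.04); bb=g(267,78,0)
d=e-s; h=np.arctan2(d[1],d[0]); print('heading',np.degrees(h)); u=np.array([np.cos(h),np.sin(h),0])
h2=np.arctan2(*(n-b)[[1,0]]);print('heading b-n',np.degrees(h2))
for nm,p in dict(n=n,s=s,e=e,b=b,bb=bb).items(): print(nm,p.round(4),((p-s)@u).round(4))
L=g(184,440,.04);R=g(368,440,.04);print('width',np.linalg.norm(L-R),(L+R)/2, ((L+R)/2-s)@u)
# side edges
l1=g(177,140,.04);l2=g(187,450,.04);r1=g(358,140,.04);r2=g(370,450,.04)
for a,bq in((l1,l2),(r1,r2)): d=bq-a;print(np.degrees(np.arctan2(d[1],d[0])))
E
```

```text
heading -49.41778853677067
heading b-n -49.49116318697033
n [ 0.453 -0.285  0.04 ] 0.0252
s [ 0.4366 -0.2659  0.04  ] 0.0
e [ 0.4525 -0.2844  0.04  ] 0.0244
b [ 0.4205 -0.247   0.04  ] -0.0248
bb [ 0.4203 -0.2469  0.    ] -0.0251
width 0.02326539010535847 [ 0.44580448 -0.27694808  0.04      ] 0.014366124359118918
-49.8298974971385
-48.121101809966355
```

```bash
python3 -c "
from h import *
plan([.4364,-.2656,.007],130.7,2);plan([.4364,-.2656,.007],130.7,8)"
```

```text
n 2 units [-0.049  0.024] 1.417 turn -0.174 d [ 0.005  -0.0023 -0.1417] clk 12.975
n 8 units [-0.012  0.006] 0.354 turn -0.044 d [ 0.005  -0.0023 -0.1417] clk 12.975
```

>>> {"api": "servo_tool", "payload": {"targets": [[[-0.049,0.024,0.3],-0.17],[[-0.049,0.024,0.6],-0.17],[[0,0,0.6],0],[[0,0,0.5],0],[[0,0,0.4],0],[[0,0,0.3],0],[[0,0,0.13],0],[[0,0,0],0],[[0,0,0],0]]}}

```text
clock: 14.1
position: [0.4365, -0.2666, 0.0079]
tool_rot: [3.141, 0.001, 2.28]
force: [-0.7, 0.2, 0.5]
grip_width: 0.0553
```

>>> {"api": "servo_tool", "payload": {"targets": [[[0,0,0],0],[[0,0,0],0],[[0,0,0],0],[[0,0,0],0],[[0,0,0],0],[[0,0,0],0]], "gripper": -0.8, "newtons": 60}}

```text
clock: 14.85
position: [0.4364, -0.2666, 0.0079]
tool_rot: [3.142, 0.001, 2.28]
force: [-1.1, 1.5, 8.6]
grip_width: 0.0231
```

```bash
python3 - <<'E'
from h import *
c=bot.get_calibration('wrist'); s=bot.observe();f=bot.grab_frame('wrist'); cv2.imwrite('pics/m_wrist.png',f)
np.savez('m_cal.npz',**c)
print(s['clock'],s['position'],s['tool_rot'],s['force'],s['grip_width'])
E
```

```text
14.85 [ 0.43637851 -0.26661643  0.00786151] [3.14156502e+00 7.14725118e-04 2.27953020e+00] [-1.05933818  1.47358554  8.57000489] 0.023126328077070022
```

View pics/m_wrist.png

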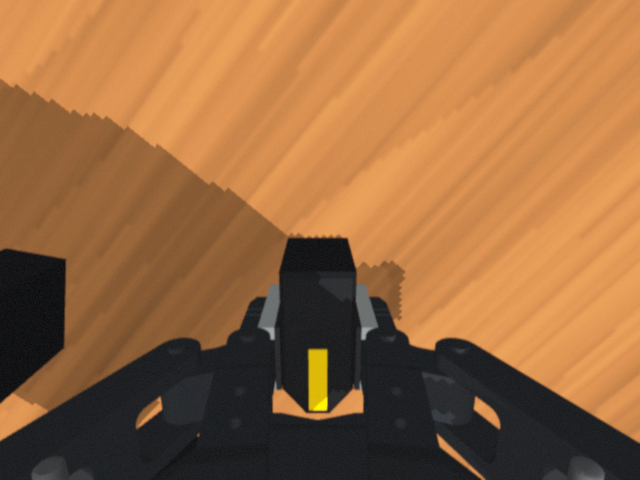

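```bash
python3 - <<'E'
from h import *
c=dict(np.load('m_cal.npz'));f=cv2.imread('pics/m_wrist.png')
cv2.imwrite('pics/m_crop.png',cv2.resize(f[225:425,230:410],None,fx=3,fy=3,interpolation=cv2.INTER_CUBIC))
hsv=cv2.cvtColor(f,cv2.COLOR_BGR2HSV); m=cv2.inRange(hsv,(20,150,90),(35,255,255))
ys,xs=np.where(m[330:430,290:345]);print(ys.min()+330,ys.max()+330,xs.min()+290,xs.max()+290)
for r in (352,365,380,395,406): q=np.where(m[r,290:345])[0]; print(r,q.mean()+290,len(q))
p=np.array([.4364,-.2666,.0079]);y=2.2795;X=np.array([np.cos(y),np.sin(y),0]);Y=np.array([np.sin(y),-np.cos(y),0])
for u,v in ((317.5,349),(317.5,411),(317.5,271)):
    q=at_z(c,u,v,.04)-p; print((u,v),'tool',(q@X).round(4),(q@Y).round(4))
E
```

```text
349 411 308 327
352 317.5 20
365 317.5 20
380 317.5 20
395 317.5 20
406 317.5 20
(317.5, 349) tool 0.0004 0.0002
(317.5, 411) tool -0.0233 0.0003
(317.5, 271) tool 0.0269 0.0002
```

View pics/m_crop.png

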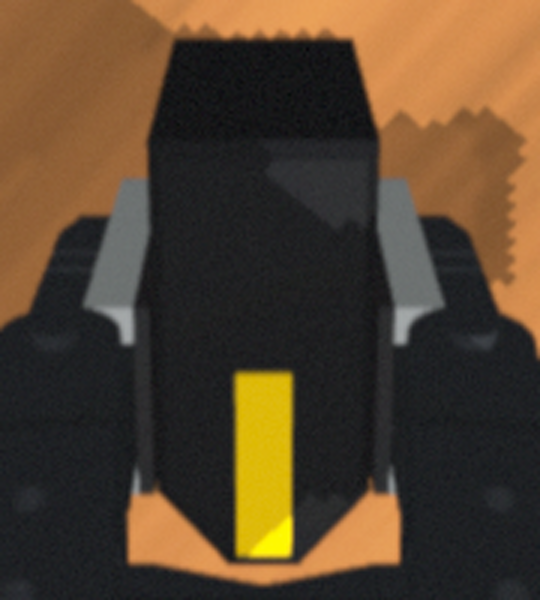

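```bash
python3 - <<'E'
from h import *
c=dict(np.load('m_cal.npz'))
p=np.array([.4364,-.2666,.0079]);y=2.2795;X=np.array([np.cos(y),np.sin(y),0]);Y=np.array([np.sin(y),-np.cos(y),0])
for v,z,k in ((238.3,0,-25),(238.3,0.0007,-25),(271.5,.04,-24.5),(412,.04,26.5)):
    q=at_z(c,317.5,v,z)-p; t=(q@X)*1e3; print(v,z,'edge',t.round(2),'axis->',(t+k).round(2))
P=lambda x,z: proj(c,p+X*x+np.array([0,0,z-p[2]]))[1].round(1)
for a in (0,.0012,.0024): print(a,'botback',P(a+.025,0),'topback',P(a+.0245,.04),'nose',P(a-.0265,.04))
c=dict(np.load('l_cal.npz'));p=np.array([.43123,-.26347,.14856]);y=2.25016;h=np.radians(-49.4);U=np.array([np.cos(h),np.sin(h),0])
A=np.array([.4361,-.2653,0])
Q=lambda a,x,z:((proj(c,A+U*(x+a)+[0,0,z])-[270,180])*5.4).round(0)
for a in (-.001,0,.001): print(a,Q(a,-.025,0),Q(a,-.0245,.04),Q(a,.0265,.04),Q(a,.0265,0))
E
```

```text
238.3 0 edge 25.66 axis-> 0.66
238.3 0.0007 edge 25.86 axis-> 0.86
271.5 0.04 edge 26.78 axis-> 2.28
412 0.04 edge -23.66 axis-> 2.84
0 botback 239.9 topback 278.6 nose 419.0
0.0012 botback 237.0 topback 274.9 nose 416.1
0.0024 botback 234.1 topback 271.1 nose 413.1
-0.001 [267.  66.] [269. 123.] [280. 516.] [277. 416.]
0 [267.  73.] [269. 131.] [280. 524.] [277. 422.]
0.001 [267.  80.] [269. 139.] [280. 531.] [277. 429.]
```

The knob is held square: the line runs vertical at column 317.5 and the grip is 23 mm. The bore axis is about 1–2 mm ahead of the TCP in tool x. Lift, then view the shaft again at the final yaw.

>>> {"api": "servo_tool", "payload": {"targets": [[[0,0,-0.2],0],[[0,0,-0.6],0],[[0,0,-0.9],0],[[0,0,-0.9],0],[[0,0,-0.7],0],[[0,0,-0.35],0],[[0,0,0],0]]}}

```text
clock: 15.78
position: [0.4364, -0.2667, 0.1905]
tool_rot: [3.141, 0.001, 2.279]
force: [-0.2, 0.1, -1.8]
grip_width: 0.0233
```

```bash
python3 -c "
from h import *
s=bot.observe();print(s['position'],s['force'],s['grip_width'])
plan([.670,.063,.19],168.5,12)"
```

```text
[ 0.43638021 -0.26670922  0.19051939] [-0.23345718  0.14547323 -1.80843424] 0.023347403981618088
n 12 units [-0.039  0.685] 0.001 turn -0.632 d [ 0.2336  0.3297 -0.0005] clk 15.775
```

>>> {"api": "servo_tool", "payload": {"targets": [[[-0.039,0.685,0],-0.63],[[-0.039,0.685,0],-0.63],[[-0.039,0.685,0],-0.63],[[-0.039,0.685,0],-0.63],[[-0.039,0.685,0],-0.63],[[-0.039,0.685,0],-0.63],[[-0.039,0.685,0],-0.63],[[-0.039,0.685,0],-0.63],[[-0.039,0.685,0],-0.63],[[-0.039,0.685,0],-0.63],[[-0.039,0.685,0],-0.63],[[-0.039,0.685,0],-0.63]]}}

```text
clock: 17.27
position: [0.6697, 0.0645, 0.1877]
tool_rot: [-3.141, -0.002, 2.941]
force: [-1.2, -0.3, -1.7]
grip_width: 0.0234
```

>>> {"api": "servo_tool", "payload": {"targets": [[[0,0,0],0],[[0,0,0],0]]}}

```text
clock: 17.52
position: [0.6694, 0.063, 0.1883]
tool_rot: [-3.141, -0.002, 2.939]
force: [-0.5, 0.3, -1.1]
grip_width: 0.0232
```

```bash
python3 - <<'E'
from h import *
c=bot.get_calibration('wrist'); s=bot.observe();f=bot.grab_frame('wrist'); cv2.imwrite('pics/n_wrist.png',f)
np.savez('n_cal.npz',**c)
print(s['clock'],s['position'],s['tool_rot'],np.degrees(s['tool_rot'][2]),s['qpos'],s['grip_width'])
u,v=proj(c,[.5917,.0789,.1]); u=int(u);v=int(v);print(u,v)
y0=max(v-75,0);x0=u-75;print(x0,y0)
cv2.imwrite('pics/n_crop.png',cv2.resize(f[y0:y0+140,x0:x0+150],None,fx=4.2,fy=4.2,interpolation=cv2.INTER_CUBIC))
E
```

```text
17.525 [0.66940833 0.06298952 0.18830679] [-3.14059467e+00 -1.79827979e-03  2.93905738e+00] 168.39558339405204 [ 0.22186407  0.71986581 -0.66975604  1.47761277  0.47401401  1.1120065
  0.82877073] 0.02320700207342969
317 107
242 32
```

View pics/n_wrist.png

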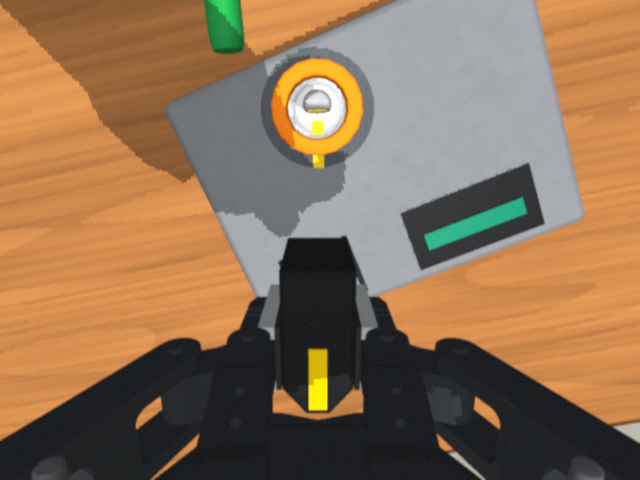

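View pics/n_crop.png

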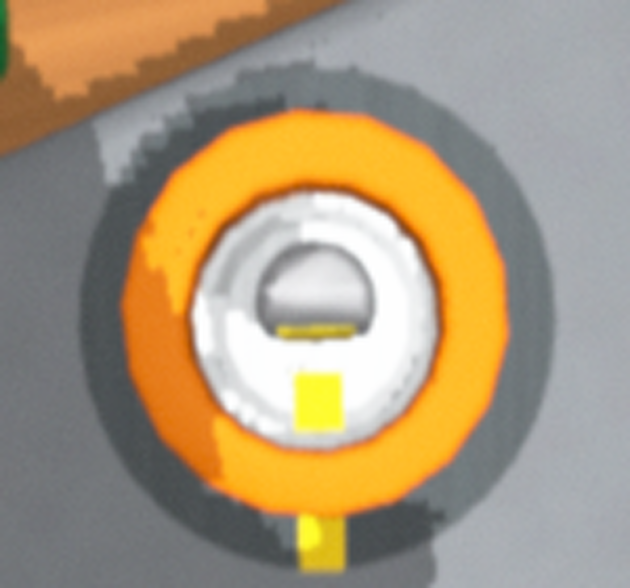

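```bash
python3 - <<'E'
from h import *
c=dict(np.load('n_cal.npz'));p=np.array([.66941,.06299,.18831]);y=2.93906;X=np.array([np.cos(y),np.sin(y),0]);Y=np.array([np.sin(y),-np.cos(y),0])
def g(n,u,v,z,dx): q=at_z(c,u,v,z)-p; print(n,((q@X)*1e3+dx).round(2),((q@Y)*1e3).round(2))
g('flange',317.6,107.2,.071,0)
g('collar/spigot mark',317.9,128,.098,10.5)
g('arc z135',317.2,89.6,.135,-7)
g('arc z138',317.2,89.6,.138,-5.5)
g('flat z135',317.2,110.6,.135,2.5)
g('flat z138',317.2,110.6,.138,2.5)
g('ring top',317,106,.104,0)
# knob in hand, knob bottom at tcp -.0079
def k(n,v,z,dx): q=at_z(c,317.5,v,p[2]-.0079+z)-p; print(n,((q@X)*1e3+dx).round(2))
k('bb',238.3,0,-25);k('tb',271.5,.04,-24.5);k('nose',411.5,.04,26.5);
E
```

```text
flange 80.79 -0.12
collar/spigot mark 78.61 0.07
arc z135 78.59 -0.28
arc z138 79.83 -0.27
flat z135 78.66 -0.28
flat z138 78.54 -0.27
ring top 79.83 -0.43
bb 0.58
tb 2.1
nose 2.91
```

Flat edge and marks sit horizontal at column 317–318, matching the knob line at 317.5, so the yaw matches within about 1°. The move is 77.4 mm forward, then I lower to just above the tip.

>>> {"api": "servo_tool", "payload": {"targets": [[[0.387,-0.002,0],0],[[0.387,-0.002,0],0],[[0.387,-0.002,0],0],[[0.387,-0.002,0.1],0],[[0,0,0.25],0],[[0,0,0.2],0],[[0,0,0],0],[[0,0,0],0]]}}

```text
clock: 18.58
position: [0.5944, 0.0786, 0.1623]
tool_rot: [3.141, -0.0, 2.939]
force: [0.4, 0.3, -0.5]
grip_width: 0.0233
```

```bash
python3 - <<'E'
from h import *
s=bot.observe();f=bot.grab_frame('scene'); t=bot.grab_frame('wrist')
print(s['clock'],s['position'],s['tool_rot'],s['force'],s['grip_width'])
cv2.imwrite('pics/o_scene.png',cv2.resize(f[170:290,310:450],None,fx=5,fy=5,interpolation=cv2.INTER_CUBIC));cv2.imwrite('pics/o_wrist.png',t)
E
```

```text
18.575 [0.59437445 0.07859192 0.16232478] [ 3.14134793e+00 -5.16861231e-05  2.93904257e+00] [ 0.40701212  0.26054266 -0.53579088] 0.023269891572817634
```

View pics/o_scene.png

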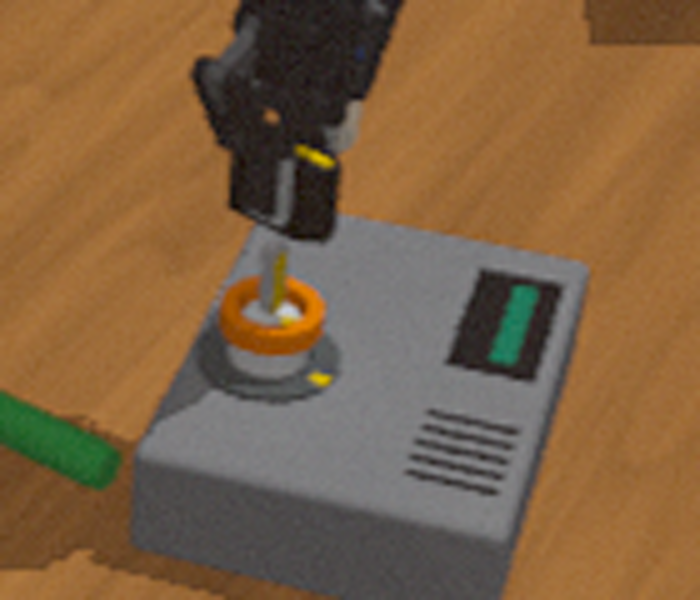

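View pics/o_wrist.png

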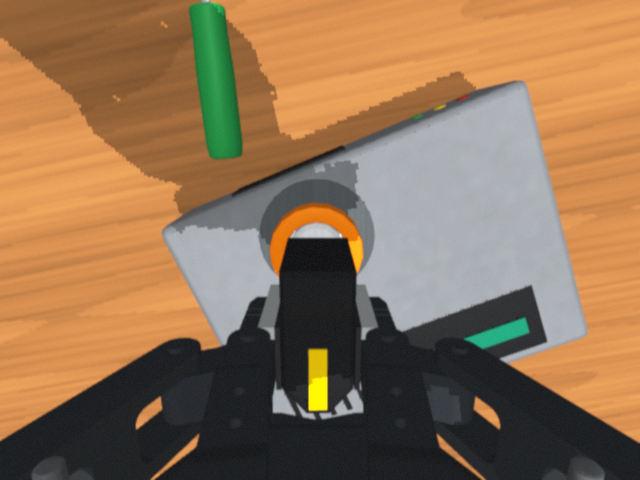

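>>> {"api": "servo_tool", "payload": {"targets": [[[0.012,0,0.1],0],[[0,0,0.1],0],[[0,0,0.1],0],[[0,0,0.06],0],[[0,0,0.04],0],[[0,0,0],0]]}}

```text
clock: 19.42
position: [0.5934, 0.0788, 0.1423]
tool_rot: [3.142, -0.0, 2.939]
force: [0.5, -0.1, -1.0]
grip_width: 0.0233
```

>>> {"api": "servo_tool", "payload": {"targets": [[[0,0,0.04],0],[[0,0,0.04],0],[[0,0,0.04],0],[[0,0,0],0]]}}

```text
clock: 19.92
position: [0.5934, 0.0787, 0.1362]
tool_rot: [-3.142, -0.0, 2.939]
force: [-0.5, -0.4, -0.4]
grip_width: 0.023
```

>>> {"api": "servo_tool", "payload": {"targets": [[[0,0,0.04],0],[[0,0,0.04],0],[[0,0,0.04],0],[[0,0,0.04],0],[[0,0,0],0],[[0,0,0],0]]}}

```text
clock: 20.68
position: [0.5935, 0.0787, 0.1284]
tool_rot: [3.142, 0.0, 2.939]
force: [-0.7, 0.7, 0.3]
grip_width: 0.0235
```

>>> {"api": "servo_tool", "payload": {"targets": [[[0,0,0.04],0],[[0,0,0.02],0],[[0,0,0],0],[[0,0,0],0]]}}

```text
clock: 21.18
position: [0.5935, 0.0787, 0.1255]
tool_rot: [-3.142, 0.0, 2.939]
force: [-0.4, -0.3, 2.3]
grip_width: 0.0233
```

>>> {"api": "servo_tool", "payload": {"targets": [[[0,0,0.02],0],[[0,0,0.02],0],[[0,0,0],0],[[0,0,0],0]]}}

```text
clock: 21.68
position: [0.5935, 0.0787, 0.1234]
tool_rot: [-3.142, 0.0, 2.939]
force: [-0.8, -1.5, 5.6]
grip_width: 0.0234
```

>>> {"api": "servo_tool", "payload": {"targets": [[[0,0,0.03],0],[[0,0,0.03],0],[[0,0,0],0],[[0,0,0],0]]}}

```text
clock: 22.18
position: [0.5935, 0.0787, 0.1205]
tool_rot: [3.142, 0.0, 2.939]
force: [-2.0, -1.4, 6.7]
grip_width: 0.0232
```

>>> {"api": "servo_tool", "payload": {"targets": [[[0,0,0.02],0],[[0,0,0],0],[[0,0,0],0]]}}

```text
clock: 22.55
position: [0.5936, 0.0787, 0.1197]
tool_rot: [-3.142, 0.0, 2.939]
force: [-3.5, -1.9, 10.6]
grip_width: 0.023
```

>>> {"api": "servo_tool", "payload": {"targets": [[[0,0,0.02],0],[[0,0,0],0],[[0,0,0],0]]}}

```text
clock: 22.92
position: [0.5937, 0.0788, 0.1195]
tool_rot: [-3.141, 0.001, 2.939]
force: [-7.9, -2.9, 23.4]
grip_width: 0.0232
```

```bash
python3 - <<'E'
from h import *
f=bot.grab_frame('scene'); t=bot.grab_frame('wrist');s=bot.observe()
print(s['clock'],s['position'],s['tool_rot'],s['force'],s['grip_width'])
cv2.imwrite('pics/p_scene.png',cv2.resize(f[170:290,310:450],None,fx=5,fy=5,interpolation=cv2.INTER_CUBIC));cv2.imwrite('pics/p_wrist.png',t)
E
```

```text
23.025 [0.59363553 0.07880468 0.11942833] [-3.14133754e+00  8.37542556e-04  2.93931959e+00] [-7.99528126 -2.21352731 22.54441903] 0.023120292697921332
```

View pics/p_scene.png

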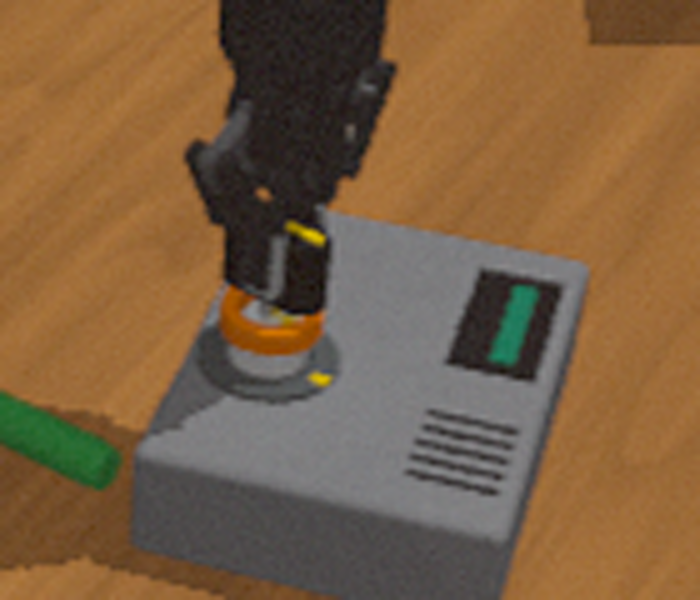

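View pics/p_wrist.png

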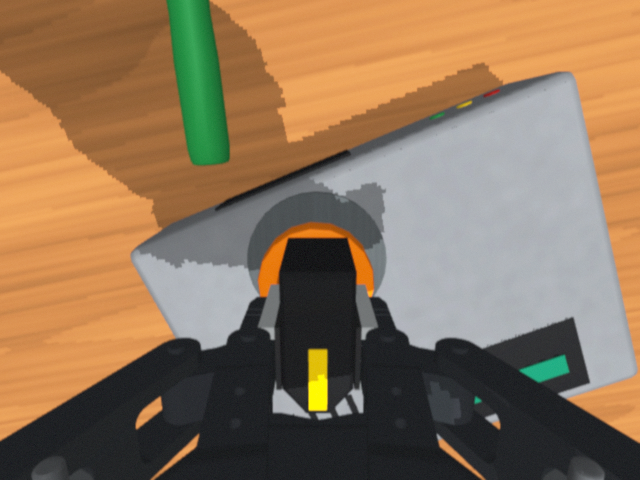

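The ring is seated, and the knob sits just above it on the shaft. It has not slipped in the grip: the line still runs from (317,349) to (317,411). The push is a steady 23 N against the stop, so I'm handing in.

```bash
python3 -c "
from workcell import bot
print(bot.job_done()); s=bot.observe(); print(s['clock'],s['position'],s['force'],s['grip_width'])"
```

```text
the job is handed in; nothing more can be done
None
the job is handed in; nothing more can be done
```

The orange ring is seated on the collar and released. The leftmost knob is on the D-shaft, fully home and held pressed at the bottom of the spring travel. I handed the job in at about 23 s of the 58 s allowed.

- **Ring:** it went over the spigot without jamming and met the collar at the expected height with about 15 N. The wrist picture after release showed it flat, and its measured centre was within about 0.5 mm of the collar's. The last pictures still show it in place.
- **Knob fit:** it slid about 20 mm down the shaft with no measurable force, with the yaw matched to within about 1°.
- **Press:** the spring took up load at TCP z of about 0.1257 m. The travel ended about 6.2 mm lower, where the force jumped from about 10 N to 23 N. The last reading was 22.5 N, grip opening 23 mm, and no slip of the knob in the fingers.
- **Disagreement:** estimates of where the bore axis sat relative to the TCP varied from 0.6 to 2.9 mm. I used 1.6 mm, and the free insertion showed that was close enough. A sideways force of about 8 N remained at the final press.
- **Jar, screwdriver and tray:** I did not touch them. I made no separate final check of their positions.

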